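# Start the tile press with its two-button console

### The arm

A 7-joint arm with a two-finger parallel gripper is mounted at the origin on the work surface. World frame = base frame: x ahead of the robot, y to its left, z up, the work surface at z = 0. Lengths are in m, angles in rad, forces in N, time in s.
With the tool pointing down it reaches from about 0.425 to 0.825 m from the base axis. Payload 3.6 kg.
Tool frame: the origin (TCP) lies midway between the tips of the shut fingers; the grasp point (between the pads) lies 19 mm behind it (r.tcp_to_grasp is the distance from the TCP to the grasp point, in m); x points along the fingers, z is the direction in which the jaws open and shut, and the axes are right-handed (so a half turn about x gives the same grasp; the last joint's range is limited). The gripper opens to 93 mm and grips with 3 to 60 N. Pads are 15 mm wide; open, the fingers measure 128 mm over their backs; the gripper's body (75 mm by 188 mm) begins 65 mm behind the grasp point.
Start: joints at [1.3, 0.615, -0.013, 1.423, 0.008, 1.103, -0.04], TCP at [0.158, -0.631, 0.219] pointing down, gripper open.
Joint ranges: [-3.12, 3.12], [-0.3, 2.06], [-1.34, 1.32], [0.26, 2.42], [-1.36, 4.5], [0.01, 1.98], [-2.84, 2.84]. Speed limits (rad/s): [2.79, 2.79, 3.14, 3.14, 3.14, 3.14, 3.14].

### API

Orientations are given as a rotation vector (axis times angle).
In Python, from workcell import r gives the robot as it stands.
- The arm moves only by the tool play_rows, never from a script. Its argument "increments" is a list of rows, each an object with "xyz": the shift along the tool's x, y, z in cm, a list of three; "turn": the turn about the tool's x in degrees. A call has 1 to 5 rows; each row is the pose to reach, as a shift and turn from the pose commanded when the call began, along the tool's axes at that moment; what a row does not reach only later rows make up. A row lasts 1/12 s, in which the tool goes at most 41.7 mm and 7.16 degrees, less where a joint would pass 70% of its speed; a pose out of reach is approached as far as the arm can. A call with a gripper value outside its range is refused whole. "fingers" is the opening, from 0 (shut) to 1 (fully open), set as the call begins (left out, the last holds). The fingers move at their own pace and stop on an object; "newtons" is the grip in N (left out, the last holds). Time passes only in rows, so rows that repeat a pose let the fingers close. It gives the time, the measured TCP pose, the force and the opening at its end, in the units of the state.
- r.observe(): the state, without advancing time (a new reading comes with each control period).
- r.read_camera(name): name is "scene" or "top"; returns the picture (480x640x3 uint8, red, green, blue); there is no depth.
- r.camera_model(name): a dict with "fx", "fy", "cx", "cy" (pixels), "origin" and "attitude" of the camera in the world. Camera axes: x right, y up, looking along -z (the intrinsics and any distortion apply to the point x, -y, -z); pixel columns grow to the right and rows downward; lengths in m; the calibration is good to about 2 mm. A picture is of the moment at which its call begins. camera_model takes no time and is no camera call.
- r.job_done(): hands the job in, once; it reports no verdict.
The state is a dict: "time": time; "qpos": joint angles; "joint_vel": joint speeds; "effort": joint torques, N m; "position": TCP position; "orientation": TCP orientation; "wrist_force": force on the tool from outside, world axes, zero at the start; "torque": the same for the moment, N m; "gripper_width": finger opening in m.
Only numpy, scipy, OpenCV 4.12 (cv2) and the standard library are available. Lean on these libraries where they do the work, as an engineer would, in place of code of your own. Each camera call takes 0.05 s, during which the arm holds its last target.

### The job

Push the tile tray of the small press fully home with your fingertips, without gripping it. Then, on the console, press the two round start buttons together, one fingertip on each, keep both fully down for at least two seconds, and let go. Do not press the buttons before the tray is home, leave the tray home, and leave the cup, the clay extruder, the bowl and the wooden block where they are.

Things in the scene. Friction and masses are not known exactly. Their poses are not given: they have to be found in the camera images.
- press: Fixed grey bench tile press; it may stand left or right of the console. Origin: on the work surface (z = 0) on its centre line, 40 mm beyond the middle of its base plate. Its own +x (roughly away from the robot) is the way the tray is pushed. Base plate 330 x 130 mm, 12 mm thick, from x = -205 to +125 mm; the press head covers x = +10 to +120 mm, 152 mm wide, 147 mm high.
- tray (a joint): Sliding aluminium tray of the press, in m: 0 = fully drawn out towards the robot, 0.080 = fully home against its stop. It starts between 0 and 0.035. It moves along the press's +x, takes about 3 N to push and stays where it is left.
- push_front (a point): Centre of the front face of the upright push plate at the robot's end of the tray (plate 90 mm wide, 8 thick, 55 high, from 30 to 85 mm above the work surface). Axes as the press's: push on this face towards +x. It moves with the tray; when home it is at x = -90 mm in the press frame, 100 mm short of the press head.
- console: Fixed grey console 120 (x) x 170 (y) x 45 mm high. Origin: at z = 0 under its centre; own x roughly away from the robot, y to the left. The start buttons lie at x = -20, y = +32 and -32 mm; between them a rib 8 mm wide (y), 44 mm long (x), top 71 mm above the work surface. On the far half an unused small selector (at x +38, y +50, 16 mm high) and two lamps.
- left_cap (a point): Centre of the top face of the left (+y) start button, a plain aluminium round cap 28 mm across: 67 mm above the work surface when up, 22 mm above the console's top; 64 mm centre to centre from the other cap. Around it a fixed black collar 44 mm across, top 11 mm above the console's top (3 mm below the cap's top when fully down).
- right_cap (a point): The same point of the right (-y) start button.
- left_button (a joint): Travel of the left button in m: 0 = up, 0.008 = fully down. Spring: 2 N starts it, 4 N holds it fully down (8 N for both buttons together); it comes up by itself when let go.
- right_button (a joint): Travel of the right button, same meaning and spring as the left one.
- cup: Bystander: white ceramic cup, 60 mm across, 70 mm high, loose, standing on the robot's side in the middle. Origin: centre of its underside.
- extruder: Bystander: steel hand clay extruder, loose, lying, about 160 mm long, 28 mm high, beyond the work in the middle. Origin: under the middle of its barrel.
- bowl: Bystander: loose bisque bowl, 90 mm across, 45 mm high, at the far left. Origin: centre of its underside.
- wood_block: Bystander: loose wooden block 100 x 50 x 30 mm, at the far right. Origin: centre of its underside.
Things that resemble listed ones, but are neither listed nor needed, are in the scene too. Leave any pink look-alike of the console alone.

How it is judged:
On the way, in this order (a step that is already met when the one before it is completed fails the run):
1. the tray is pushed fully home (within 5 mm of its stop) (value of joint tray above 0.075 m), for 0.2 s.
2. both buttons are held down together (each within 2 mm of fully down), each by the fingers, for two seconds (value of joint each of left_button, right_button above 0.006 m and contact force between the fingers and left_button above 0.5 N and contact force between the fingers and right_button above 0.5 N and value of joint tray above 0.075 m), for 2 s.
At the end, for the whole second after the job is handed in: The tray is within 5 mm of fully home, both buttons have come up again (within 1.5 mm), the cup, extruder, bowl and block are within 15 mm of where they stood (value of joint tray above 0.075 m and value of joint each of left_button, right_button below 0.0015 m and distance of each of cup, extruder, bowl, wood_block from where it was at the start of the episode below 0.015 m); the robot touches nothing.
It fails at once if a button was pressed (over 2 mm) before the tray was home (value of joint any of left_button, right_button above 0.002 m and value of joint tray below 0.075 m).
It fails at once if one button was down (over 6 mm) while the other was still up (under 1.5 mm): not together ((value of joint left_button above 0.006 m and value of joint right_button below 0.0015 m) or (value of joint right_button above 0.006 m and value of joint left_button below 0.0015 m)).
It fails at once if the push plate was gripped or hooked from behind (contact force between the fingers and tray_c2 above 2 N).
It fails at once if a bystander was moved by more than 15 mm, lifted or knocked over (distance of any of cup, extruder, bowl, wood_block from where it was at the start of the episode above 0.015 m or angle between any of cup, extruder, bowl, wood_block's own z axis and vertical above 0.3 rad).
It also fails if it takes over 54 s, if anything falls off the work surface, if the arm or the gripper's body presses on something with over 40 N, if the wrist force passes 120 N, or if a joint passes its speed limit or range.

## Working session

There is one attempt and no reset: what is moved stays moved. The work goes in short steps, Python scripts to look and compute and a tool call to move; the robot and the scene stay as the last step left them, time stands still between calls to the robot, and variables do not carry over. Pictures are saved under pics/ and viewed, and the job is handed in when it is done.

Besides the shell and the picture viewer there is one more tool, called after "Emit:" as name([rows], argument=value, ...), one row to a line, values as JSON. play_rows: Moves the arm, as the interface text tells. Its arguments: {"type":"object","properties":{"increments":{"type":"array"},"fingers":{"type":"number"},"newtons":{"type":"number"}},"required":["increments"]}

```bash
ls; mkdir -p pics; python3 - <<'E'
from workcell import r
import cv2
print(r.observe())
for n in("scene","top"):
    cv2.imwrite(f"pics/{n}0.png",r.read_camera(n)[:,:,::-1]); print(r.camera_model(n))
print(r.tcp_to_grasp)
E
```

```text
pics
{'time': 0.0, 'qpos': array([ 1.29951745,  0.61595251, -0.01264132,  1.42485506,  0.00807807,
        1.10341583, -0.040408  ]), 'joint_vel': array([ 0.0009186 ,  0.00015764,  0.00122636,  0.00057526,  0.00041904,
        0.00042265, -0.00019222]), 'effort': array([ 5.30079196e-04, -4.58925855e+01,  2.09165378e-01, -1.65742850e+01,
       -6.09784434e-02,  2.05266313e-02,  2.24435184e-04]), 'position': array([ 0.15736084, -0.62985791,  0.21747403]), 'orientation': array([ 1.02858988,  1.31722016, -1.0259424 ]), 'wrist_force': array([ 0.39623719, -0.27159293, -0.0061134 ]), 'torque': array([ 0.06813932, -0.0201946 , -0.01583658]), 'gripper_width': 0.09289198030653485}
{'fx': 491.56191364521084, 'fy': 491.56191364521084, 'cx': 323.6843874475679, 'cy': 245.19429610864464, 'origin': array([1.60438565, 0.0403396 , 1.03366519]), 'attitude': array([0.61740761, 0.66127142, 1.50278999])}
{'fx': 547.4268192735149, 'fy': 547.4268192735149, 'cx': 323.7151649678639, 'cy': 240.44157226987465, 'origin': array([ 0.36419903, -0.00746046,  1.43372616]), 'attitude': array([ 0.14302368, -0.11953393, -1.5868721 ])}
0.0188
```

View pics/scene0.png

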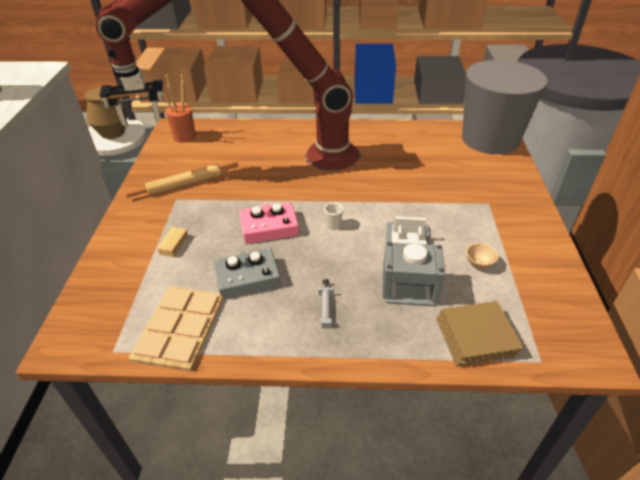

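View pics/top0.png

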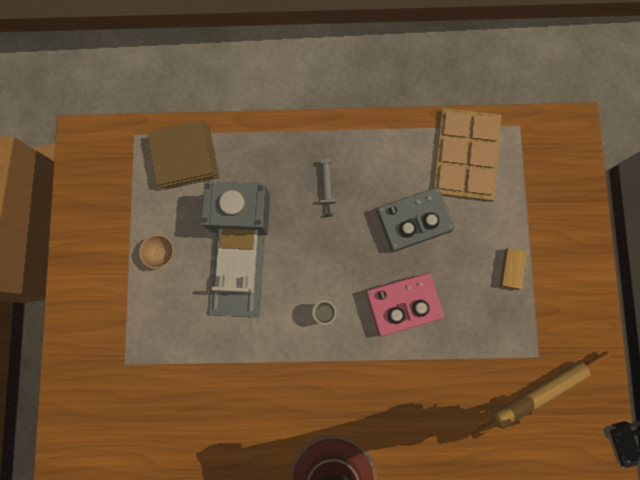

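```bash
python3 - <<'E'
import cv2,numpy as np
a=cv2.imread("pics/top0.png"); 
p=cv2.resize(a[170:325,180:280],None,fx=3.8,fy=3.8,interpolation=cv2.INTER_CUBIC)
c=cv2.resize(a[180:260,365:465],None,fx=4,fy=4,interpolation=cv2.INTER_CUBIC)
o=np.zeros((590,800,3),np.uint8);o[:p.shape[0],:p.shape[1]]=p;o[:c.shape[0],390:390+c.shape[1]]=c
cv2.imwrite("pics/z_top.png",o)
a=cv2.imread("pics/scene0.png"); 
p=cv2.resize(a[205:310,370:455],None,fx=4.5,fy=4.5,interpolation=cv2.INTER_CUBIC)
c=cv2.resize(a[240:305,205:290],None,fx=4.5,fy=4.5,interpolation=cv2.INTER_CUBIC)
o=np.zeros((590,800,3),np.uint8);o[:p.shape[0],:p.shape[1]]=p;o[:c.shape[0],400:400+c.shape[1]]=c
cv2.imwrite("pics/z_sc.png",o)
E
```

```text
(no output)
```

View pics/z_top.png

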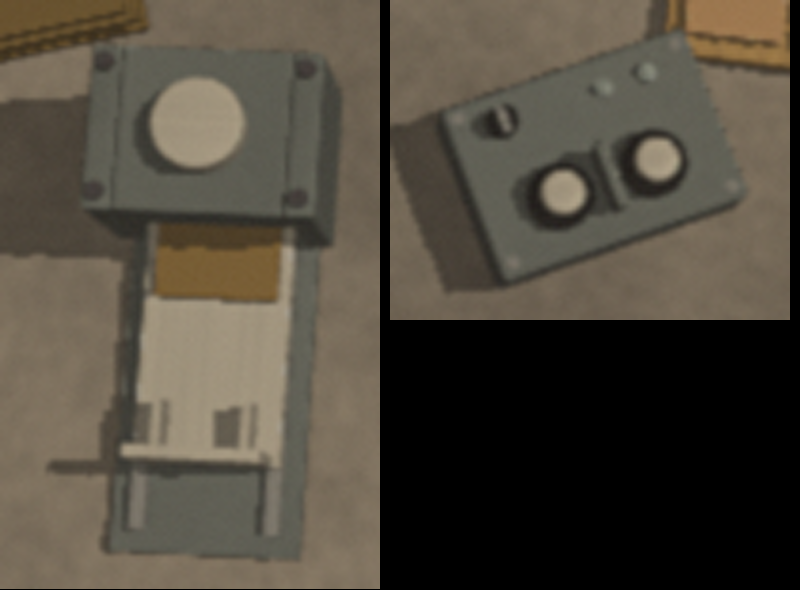

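View pics/z_sc.png

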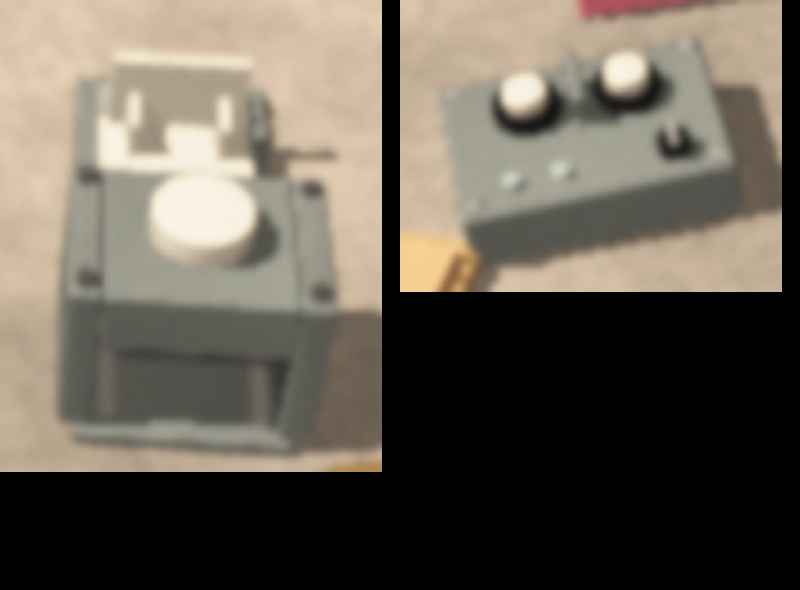

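```bash
cat > h.py <<'E'
import numpy as np,cv2
from scipy.spatial.transform import Rotation as R
from workcell import r
CM={n:r.camera_model(n) for n in("scene","top")}
def ray(n,u,v):
    c=CM[n]; d=R.from_rotvec(c["attitude"]).apply([(u-c["cx"])/c["fx"],-(v-c["cy"])/c["fy"],-1]); return np.array(c["origin"]),d
def plane(n,u,v,z):
    o,d=ray(n,u,v); return o+d*(z-o[2])/d[2]
def tri(a,b):
    (o1,d1),(o2,d2)=ray("scene",*a),ray("top",*b)
    s=np.linalg.lstsq(np.c_[d1,-d2],o2-o1,rcond=None)[0]; p,q=o1+d1*s[0],o2+d2*s[1]; return (p+q)/2,np.linalg.norm(p-q)
def blobs(im,box,thr,amin=20):
    u0,v0,u1,v1=box; s=im[v0:v1,u0:u1].astype(int); m=((s.min(2)>thr)).astype(np.uint8)
    n,l,st,ce=cv2.connectedComponentsWithStats(m)
    return [(st[i,4],ce[i][0]+u0,ce[i][1]+v0,st[i,2],st[i,3]) for i in range(1,n) if st[i,4]>=amin]
E
python3 - <<'E'
from h import *
np.set_printoptions(precision=4,suppress=True)
t=cv2.imread("pics/top0.png");s=cv2.imread("pics/scene0.png")
bt=blobs(t,(370,185,460,250),125);bs=blobs(s,(210,245,285,295),190)
print(bt);print(bs)
for b in bt: print("cap@67",plane("top",b[1],b[2],.067))
for b in bs: print("cap@67 sc",plane("scene",b[1],b[2],.067))
Z=lambda x,y:(180+(x-.0)/3.8,170+y/3.8)
for nm,x,y,z in [("platefrontL",121,457,.085),("platefrontR",270,464,.085),("plateTopBackL",121,445,.085),("baseL",108,552,.012),("baseR",300,558,.012),("headFL",82,210,.147),("headFR",315,222,.147),("headBL",93,45,.147),("headBR",325,58,.147),("knob",197,122,.155)]:
    print(nm,plane("top",*Z(x,y),z))
S=lambda x,y:(370+x/4.5,205+y/4.5)
for nm,x,y,z in [("sc plateR",113,53,.085),("sc plateL",250,60,.085),("headNearBL",325,310,.147),("headBR",62,302,.147)]:
    print(nm,plane("scene",*S(x,y),z))
for nm,u,v in [("cup",324,313),("extr",325,185),("bowl",156,251)]: print(nm,plane("top",u,v,.03))
E
```

```text
[(np.int32(32), np.float64(432.8125), np.float64(219.84375), np.int32(8), np.int32(8)), (np.int32(36), np.float64(408.97222222222223), np.float64(227.88888888888889), np.int32(8), np.int32(8))]
[(np.int32(45), np.float64(254.4), np.float64(254.93333333333334), np.int32(8), np.int32(7)), (np.int32(43), np.float64(231.53488372093022), np.float64(259.69767441860466), np.int32(8), np.int32(7))]
cap@67 [ 0.6415 -0.2672  0.067 ]
cap@67 [ 0.622  -0.2059  0.067 ]
cap@67 sc [ 0.623  -0.2039  0.067 ]
cap@67 sc [ 0.6433 -0.2653  0.067 ]
platefrontL [0.4726 0.2891 0.085 ]
platefrontR [0.4661 0.1921 0.085 ]
plateTopBackL [0.4804 0.2892 0.085 ]
baseL [0.4141 0.3131 0.012 ]
baseR [0.4075 0.1823 0.012 ]
headFL [0.6243 0.3026 0.147 ]
headFR [0.6133 0.155  0.147 ]
headBL [0.732  0.2975 0.147 ]
headBR [0.7199 0.1485 0.147 ]
knob [0.6778 0.2287 0.155 ]
sc plateR [0.4697 0.2    0.085 ]
sc plateL [0.4752 0.2898 0.085 ]
headNearBL [0.7609 0.2901 0.147 ]
headBR [0.758  0.1466 0.147 ]
cup [0.4135 0.0141 0.03  ]
extr [0.7493 0.0051 0.03  ]
bowl [0.5822 0.4488 0.03  ]
```

```bash
cat >> h.py <<'E'
def plan(xyz,yaw):
    """tool-frame shift (cm) & turn (deg) so TCP at xyz and jaw axis (mod pi) at y-axis of frame 'yaw'"""
    o=r.observe(); M=R.from_rotvec(o["orientation"]); A=M.as_matrix()
    sh=M.inv().apply(np.array(xyz)-o["position"])*100
    y=np.array([-np.sin(yaw),np.cos(yaw),0])
    best=[]
    for s in(1,-1):
        v=M.inv().apply(s*y); best.append(np.degrees(np.arctan2(-v[1],v[2])))
    return sh.round(2),np.round(best,1)
E
python3 - <<'E'
from h import *
np.set_printoptions(precision=4,suppress=True)
o=r.observe();print(R.from_rotvec(o["orientation"]).as_matrix(),o["time"],o["qpos"])
print(plan([.43,.243,.2],-.065)); print(plan([.43,-.0,.2],-.065))
E
```

```text
[[-0.0006  0.9702  0.2424]
 [ 0.0022  0.2424 -0.9702]
 [-1.     -0.     -0.0023]] 0.1 [ 1.2995  0.6158 -0.0126  1.4247  0.0081  1.1034 -0.0404]
(array([  1.94,  47.61, -78.07]), array([-162.2,   17.8]))
(array([  1.88,  41.72, -54.5 ]), array([-162.2,   17.8]))
```

Emit:
play_rows([
  {"xyz":[-3,4,-2],"turn":6},
  {"xyz":[-3,7.5,-4],"turn":12},
  {"xyz":[-3,11,-6],"turn":18},
  {"xyz":[-3,14.5,-8],"turn":18},
  {"xyz":[-3,18,-10],"turn":18},
], fingers=0)

```text
time: 0.52
position: [0.3054, -0.4917, 0.2485]
orientation: [1.261, 1.176, -1.26]
wrist_force: [1.1, 0.1, -0.6]
gripper_width: 0.0642
```

```bash
python3 - <<'E'
from h import *
np.set_printoptions(precision=4,suppress=True)
o=r.observe();print(o["position"],o["time"],o["qpos"],R.from_rotvec(o["orientation"]).as_matrix())
print(plan([.50,-.2,.25],-.065)); print(plan([.43,.243,.25],-.065))
E
```

```text
[ 0.3054 -0.4917  0.2485] 0.5167 [ 0.9422  0.475   0.0547  1.5952 -0.0286  1.0726 -0.6361] [[-0.0002  0.9976 -0.0698]
 [ 0.0004 -0.0698 -0.9976]
 [-1.     -0.0002 -0.0004]]
(array([ -0.14,  17.38, -30.46]), array([179.7,  -0.3]))
(array([ -0.12,   7.31, -74.16]), array([179.7,  -0.3]))
```

Emit:
play_rows([
  {"xyz":[0,2,-3.6]},
  {"xyz":[0,4,-7.2]},
  {"xyz":[0,6,-10.8]},
  {"xyz":[0,8,-14.4]},
  {"xyz":[0,10,-18]},
])

```text
$.increments[0]: bad value
```

Emit:
play_rows([
  {"xyz":[0,1,-4]},
  {"xyz":[0,2,-8]},
  {"xyz":[0,3,-12]},
  {"xyz":[0,4,-16]},
  {"xyz":[0,4,-20]},
])

```text
$.increments[0]: bad value
```

Emit:
play_rows([
  {"xyz":[0,0,-4]},
  {"xyz":[0,-1,-8]},
  {"xyz":[0,-2,-12]},
  {"xyz":[0,-3,-16]},
  {"xyz":[0,-4,-20]},
])

```text
$.increments[0]: bad value
```

```bash
python3 - <<'E'
from h import *
np.set_printoptions(precision=4,suppress=True)
o=r.observe();print(o["position"],o["time"],o["qpos"],R.from_rotvec(o["orientation"]).as_matrix())
print(plan([.432,.243,.15],-.065)); print(plan([.432,.245,.055],-.065))
cv2.imwrite("pics/top1.png",r.read_camera("top")[:,:,::-1])
E
```

```text
[ 0.3054 -0.4917  0.2485] 0.5167 [ 0.9422  0.475   0.0547  1.5952 -0.0286  1.0726 -0.6361] [[-0.0002  0.9976 -0.0698]
 [ 0.0004 -0.0698 -0.9976]
 [-1.     -0.0002 -0.0004]]
(array([  9.88,   7.51, -74.17]), array([179.7,  -0.3]))
(array([ 19.38,   7.49, -74.37]), array([179.7,  -0.3]))
```

Turn is required in each row.

Emit:
play_rows([
  {"xyz":[0,2,-3.6],"turn":0},
  {"xyz":[0,4,-7.2],"turn":0},
  {"xyz":[0,6,-10.8],"turn":0},
  {"xyz":[0,8,-14.4],"turn":0},
  {"xyz":[0,10,-18],"turn":0},
])

```text
time: 0.98
position: [0.4169, -0.3191, 0.2484]
orientation: [1.26, 1.176, -1.26]
wrist_force: [0.9, 0.6, 0.2]
gripper_width: 0.0269
```

Emit:
play_rows([
  {"xyz":[0,1,-4],"turn":0},
  {"xyz":[0,2,-8],"turn":0},
  {"xyz":[0,3,-12],"turn":0},
  {"xyz":[0,4,-16],"turn":0},
  {"xyz":[0,4,-20],"turn":0},
])

```text
time: 1.4
position: [0.4717, -0.122, 0.2485]
orientation: [1.26, 1.175, -1.258]
wrist_force: [-0.1, 0.3, -0.1]
gripper_width: 0.0005
```

Emit:
play_rows([
  {"xyz":[0,0,-4],"turn":0},
  {"xyz":[0,-1,-8],"turn":0},
  {"xyz":[0,-2,-12],"turn":0},
  {"xyz":[0,-3,-16],"turn":0},
  {"xyz":[0,-4,-20],"turn":0},
])

```text
time: 1.82
position: [0.4433, 0.0798, 0.2485]
orientation: [1.26, 1.176, -1.261]
wrist_force: [1.0, 0.2, -0.2]
gripper_width: 0.0007
```

```bash
python3 - <<'E'
from h import *
np.set_printoptions(precision=4,suppress=True)
o=r.observe();print(o["position"],o["time"],o["qpos"],R.from_rotvec(o["orientation"]).as_matrix())
print(plan([.432,.243,.15],-.065)); print(plan([.432,.245,.055],-.065))
E
```

```text
[0.4433 0.0798 0.2485] 1.8167 [-0.128   0.2762 -0.1271  1.9212  0.0426  0.9472 -1.9157] [[-0.0005  0.9976 -0.0695]
 [-0.0001 -0.0695 -0.9976]
 [-1.     -0.0004  0.0002]]
(array([  9.85,  -2.26, -16.21]), array([179.7,  -0.3]))
(array([ 19.35,  -2.27, -16.41]), array([179.7,  -0.3]))
```

Emit:
play_rows([
  {"xyz":[0,-0.5,-4],"turn":0},
  {"xyz":[0,-1,-8],"turn":0},
  {"xyz":[2,-1.6,-12],"turn":0},
  {"xyz":[5,-2.3,-15],"turn":0},
  {"xyz":[8,-2.3,-16.4],"turn":0},
])

```text
time: 2.23
position: [0.4321, 0.2488, 0.1691]
orientation: [1.261, 1.18, -1.251]
wrist_force: [0.3, 0.3, 0.3]
gripper_width: 0.0004
```

```bash
python3 - <<'E'
from h import *
np.set_printoptions(precision=4,suppress=True)
o=r.observe();print(o["position"],o["time"],o["qpos"])
print(plan([.432,.245,.055],-.065))
cv2.imwrite("pics/top2.png",r.read_camera("top")[150:350,160:300,::-1].repeat(3,0).repeat(3,1))
cv2.imwrite("pics/sc2.png",r.read_camera("scene")[180:320,340:480,::-1].repeat(4,0).repeat(4,1))
E
```

```text
[0.4321 0.2488 0.1691] 2.2333 [-0.4423  0.4471 -0.1739  1.9183  0.1032  0.7792 -2.3069]
(array([11.41, -0.02,  0.44]), array([-179.9,    0.1]))
```

View pics/top2.png

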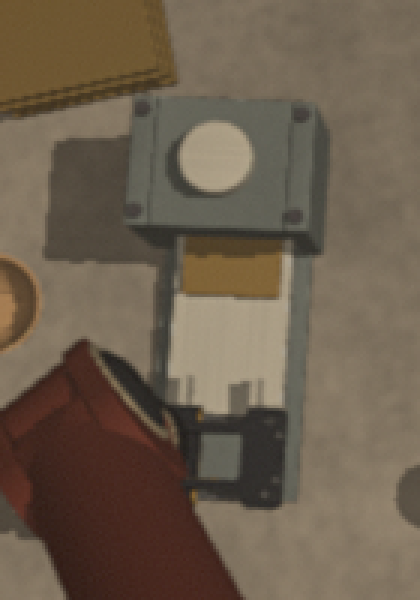

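View pics/sc2.png

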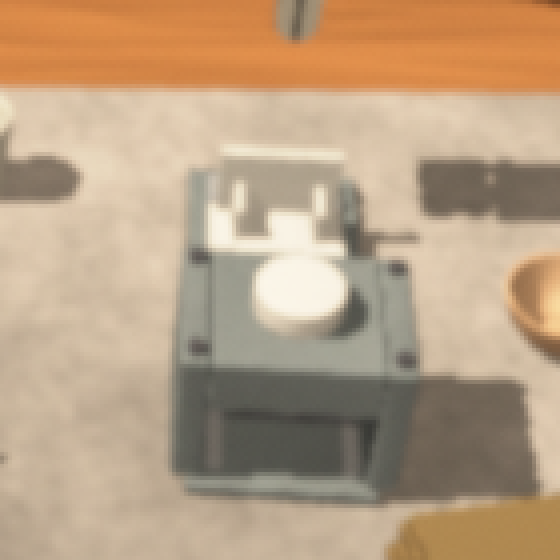

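Emit:
play_rows([
  {"xyz":[3.5,0,0.4],"turn":0},
  {"xyz":[7,0,0.4],"turn":0},
  {"xyz":[10.5,0,0.4],"turn":0},
  {"xyz":[11.4,0,0.4],"turn":0},
  {"xyz":[11.4,0,0.4],"turn":0},
])

```text
time: 2.75
position: [0.4316, 0.2374, 0.0534]
orientation: [1.257, 1.175, -1.266]
wrist_force: [-0.0, -0.3, -0.4]
gripper_width: 0.0006
```

```bash
python3 - <<'E'
from h import *
np.set_printoptions(precision=4,suppress=True)
o=r.observe();print(o["position"],o["time"],o["qpos"],o["wrist_force"])
print(plan([.4605,.243,.055],-.065),plan([.516,.239,.055],-.065))
E
```

```text
[0.4316 0.2374 0.0534] 2.75 [-0.4632  0.6269 -0.1255  2.034   0.1569  0.4947 -2.3455] [-0.0117 -0.2684 -0.3777]
(array([-0.17,  2.84, -0.77]), array([179.7,  -0.3])) (array([-0.19,  8.4 , -0.76]), array([179.7,  -0.3]))
```

Emit:
play_rows([
  {"xyz":[0,1,-0.5],"turn":0},
  {"xyz":[0,2,-0.5],"turn":0},
  {"xyz":[0,3,-0.5],"turn":0},
  {"xyz":[0,4,-0.5],"turn":0},
  {"xyz":[0,5,-0.5],"turn":0},
])

```text
time: 3.17
position: [0.4829, 0.2413, 0.056]
orientation: [1.26, 1.177, -1.26]
wrist_force: [-4.0, 1.0, 2.5]
gripper_width: 0.0002
```

Emit:
play_rows([
  {"xyz":[0,0.8,0],"turn":0},
  {"xyz":[0,1.5,0],"turn":0},
  {"xyz":[0,2.2,0],"turn":0},
  {"xyz":[0,2.7,0],"turn":0},
  {"xyz":[0,3,0],"turn":0},
])

```text
time: 3.58
position: [0.5134, 0.2386, 0.0546]
orientation: [1.261, 1.175, -1.26]
wrist_force: [-3.1, 1.2, 1.8]
gripper_width: 0.0008
```

Moving with 3 N resistance; continue in small steps until the stop.

Emit:
play_rows([
  {"xyz":[0,0.2,0],"turn":0},
  {"xyz":[0,0.4,0],"turn":0},
  {"xyz":[0,0.6,0],"turn":0},
  {"xyz":[0,0.6,0],"turn":0},
])

```text
time: 3.92
position: [0.5139, 0.2384, 0.0544]
orientation: [1.253, 1.181, -1.267]
wrist_force: [-9.6, 0.4, 7.8]
gripper_width: 0.0005
```

Emit:
play_rows([
  {"xyz":[0,0.15,0],"turn":0},
  {"xyz":[0,0.3,0],"turn":0},
  {"xyz":[0,0.3,0],"turn":0},
])

```text
time: 4.17
position: [0.5138, 0.2384, 0.0544]
orientation: [1.248, 1.185, -1.271]
wrist_force: [-14.9, 0.0, 11.6]
gripper_width: 0.0004
```

Emit:
play_rows([
  {"xyz":[0,-0.9,0],"turn":0},
  {"xyz":[0,-2,0],"turn":0},
  {"xyz":[0,-4,0],"turn":0},
  {"xyz":[-2,-6,0],"turn":0},
  {"xyz":[-5,-7,0],"turn":0},
])

```text
time: 4.58
position: [0.4487, 0.2416, 0.1027]
orientation: [1.254, 1.177, -1.265]
wrist_force: [-0.5, 0.5, 0.2]
gripper_width: 0.0005
```

Emit:
play_rows([
  {"xyz":[-4,0,0],"turn":0},
  {"xyz":[-8,0,0],"turn":0},
  {"xyz":[-12,0,2],"turn":0},
  {"xyz":[-14,0,6],"turn":0},
  {"xyz":[-14,0,10],"turn":0},
])

```text
time: 5.0
position: [0.4491, 0.1482, 0.2494]
orientation: [1.268, 1.171, -1.245]
wrist_force: [1.1, -1.0, -0.2]
gripper_width: 0.0005
```

```bash
python3 - <<'E'
from h import *
np.set_printoptions(precision=4,suppress=True)
o=r.observe();print(o["position"],o["time"],o["qpos"],o["wrist_force"])
a=r.read_camera("top")[:,:,::-1];s=r.read_camera("scene")[:,:,::-1]
cv2.imwrite("pics/top3f.png",a)
cv2.imwrite("pics/sc3f.png",s)
cv2.imwrite("pics/z3.png",np.hstack([cv2.resize(a[170:325,180:280],(374,580),interpolation=2),cv2.resize(s[205:310,370:455],(420,580),interpolation=2)]))
print(plan([.6325,-.2356,.15],.312))
E
```

```text
[0.4491 0.1482 0.2494] 5.0 [-0.2337  0.3051 -0.1739  1.8769  0.0653  0.9504 -2.0733] [ 1.1325 -1.02   -0.2313]
(array([ 9.89, 21.49, 35.67]), array([157.4, -22.6]))
```

View pics/z3.png

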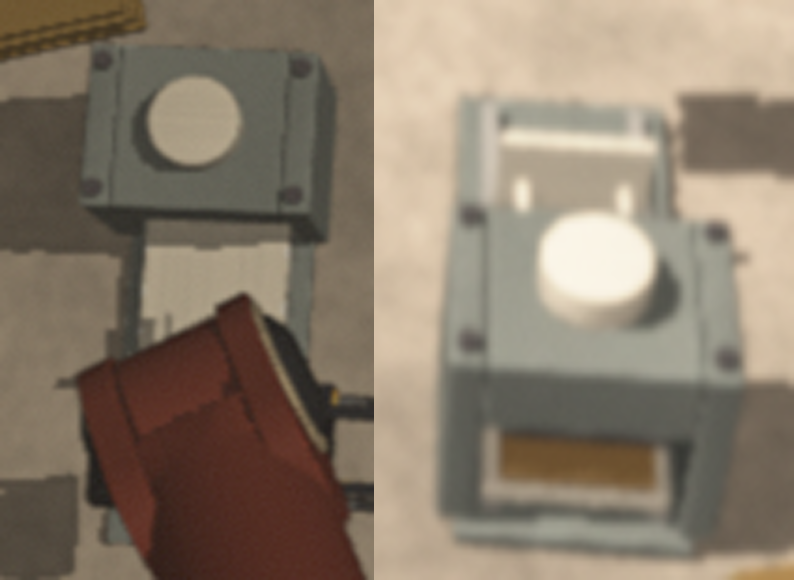

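Emit:
play_rows([
  {"xyz":[0,1.8,3.4],"turn":-5},
  {"xyz":[0,3.6,6.8],"turn":-10},
  {"xyz":[0,5.4,10.2],"turn":-15},
  {"xyz":[0,7.5,13.6],"turn":-20},
  {"xyz":[0,9.5,17],"turn":-22.5},
], fingers=0.54)

```text
time: 5.52
position: [0.5295, -0.0324, 0.2444]
orientation: [0.966, 1.343, -0.965]
wrist_force: [0.9, -0.9, -0.0]
gripper_width: 0.029
```

```bash
python3 - <<'E'
from h import *
np.set_printoptions(precision=4,suppress=True)
o=r.observe();print(o["position"],o["time"],o["qpos"],o["wrist_force"])
print(plan([.6325,-.2356,.15],.312))
E
```

```text
[ 0.5295 -0.0324  0.2444] 5.5167 [ 0.154   0.4074 -0.1949  1.7302  0.0923  1.0106 -1.3193] [ 0.9052 -0.9127 -0.0015]
(array([ 9.49,  3.24, 22.53]), array([-179.2,    0.8]))
```

Emit:
play_rows([
  {"xyz":[0,0.6,4],"turn":0.5},
  {"xyz":[0,1.2,8],"turn":0.5},
  {"xyz":[1,1.8,12],"turn":0.5},
  {"xyz":[3,2.4,15.5],"turn":0.5},
  {"xyz":[5,3,19],"turn":0.5},
])

```text
time: 5.93
position: [0.6184, -0.2039, 0.1941]
orientation: [0.975, 1.336, -0.976]
wrist_force: [-0.5, 0.5, 0.3]
gripper_width: 0.05
```

Emit:
play_rows([
  {"xyz":[2,0.1,2],"turn":0},
  {"xyz":[4,0.2,3.5],"turn":0},
  {"xyz":[4,0.2,3.5],"turn":0},
  {"xyz":[4,0.2,3.5],"turn":0},
])

```text
time: 6.27
position: [0.6287, -0.234, 0.1525]
orientation: [0.975, 1.343, -0.978]
wrist_force: [0.2, 0.5, 0.3]
gripper_width: 0.0505
```

```bash
python3 - <<'E'
from h import *
np.set_printoptions(precision=4,suppress=True)
o=r.observe();print(o["position"],o["time"],o["qpos"],o["wrist_force"],o["gripper_width"],o["joint_vel"],R.from_rotvec(o["orientation"]).as_matrix())
print(plan([.6325,-.2356,.085],.312))
a=r.read_camera("top")[:,:,::-1];s=r.read_camera("scene")[:,:,::-1]
cv2.imwrite("pics/top4f.png",a)
cv2.imwrite("pics/sc4f.png",s)
cv2.imwrite("pics/z4.png",np.hstack([cv2.resize(a[170:325,180:280],(374,580),interpolation=2),cv2.resize(s[200:300,200:290],(420,580),interpolation=2)]))
E
```

```text
[ 0.6287 -0.234   0.1525] 6.2667 [ 0.4045  0.7139 -0.1482  1.4308  0.1156  1.0081 -1.0284] [0.1779 0.5371 0.31  ] 0.050462144373561044 [-0.0276 -0.0563 -0.0445 -0.0162 -0.0134  0.0074  0.0008] [[-0.0029  0.9516  0.3073]
 [-0.0001  0.3073 -0.9516]
 [-1.     -0.0027 -0.0008]]
(array([6.75, 0.33, 0.27]), array([-180.,    0.]))
```

View pics/z4.png

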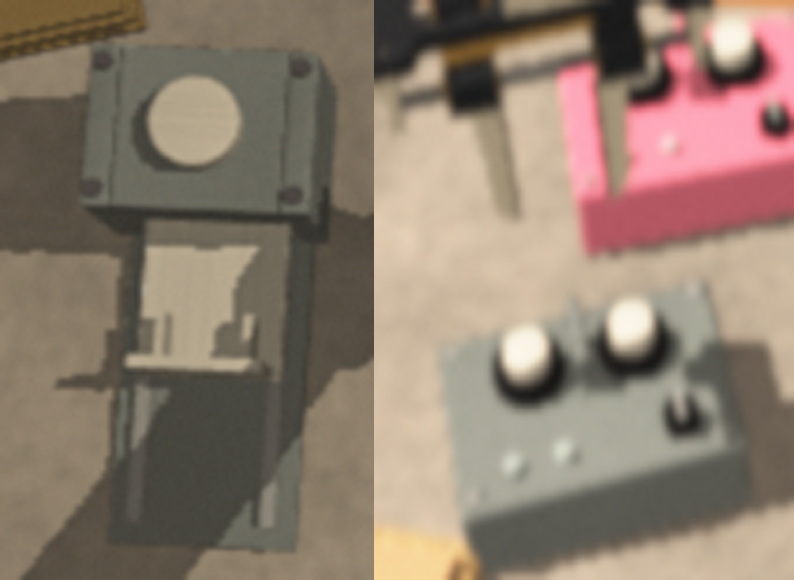

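View pics/top4f.png

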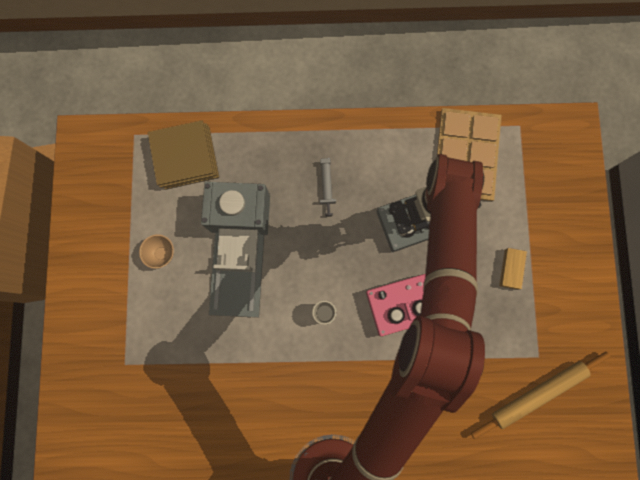

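```bash
python3 - <<'E'
from h import *
np.set_printoptions(precision=4,suppress=True)
a=plane("scene",229.6,237.1,.1525);b=plane("scene",251,233.6,.1525);print(a,b,(a+b)/2,np.linalg.norm(a-b))
Z=lambda x,y:(180+x/3.74,170+y/3.742)
a,b=plane("top",*Z(125,369),.085),plane("top",*Z(262,376),.085);c,d=plane("top",*Z(108,545),.012),plane("top",*Z(297,551),.012)
print(a,b,(a+b)/2,(c+d)/2,(a+b)/2-(c+d)/2)
E
```

```text
[ 0.6433 -0.2582  0.1525] [ 0.6282 -0.2028  0.1525] [ 0.6358 -0.2305  0.1525] 0.05737925141273434
[0.5263 0.286  0.085 ] [0.5197 0.1947 0.085 ] [0.523  0.2404 0.085 ] [0.4098 0.2465 0.012 ] [ 0.1132 -0.0061  0.073 ]
```

Emit:
play_rows([
  {"xyz":[2,0.3,0.2],"turn":0},
  {"xyz":[4,0.3,0.2],"turn":0},
  {"xyz":[6,0.3,0.2],"turn":0},
  {"xyz":[7,0.3,0.2],"turn":0},
  {"xyz":[7,0.3,0.2],"turn":0},
], fingers=0.61)

```text
time: 6.78
position: [0.6322, -0.232, 0.0835]
orientation: [0.973, 1.345, -0.974]
wrist_force: [-1.1, 0.5, 0.6]
gripper_width: 0.057
```

```bash
python3 - <<'E'
from h import *
np.set_printoptions(precision=4,suppress=True)
o=r.observe();print(o["position"],o["time"],o["wrist_force"],o["gripper_width"])
print(plan([.6325,-.2356,.067],.312))
a=r.read_camera("top")[:,:,::-1];s=r.read_camera("scene")[:,:,::-1]
cv2.imwrite("pics/z5.png",np.hstack([cv2.resize(a[180:260,365:465],(374,300),interpolation=2),cv2.resize(s[230:300,205:280],(420,392),interpolation=2)[:300]]))
cv2.imwrite("pics/z5s.png",cv2.resize(s[230:290,205:285],(800,600),interpolation=2))
E
```

```text
[ 0.6322 -0.232   0.0835] 6.7833 [-1.0627  0.5424  0.6468] 0.05698784428403062
(array([ 1.65, -0.08,  0.36]), array([-179.7,    0.3]))
```

View pics/z5s.png

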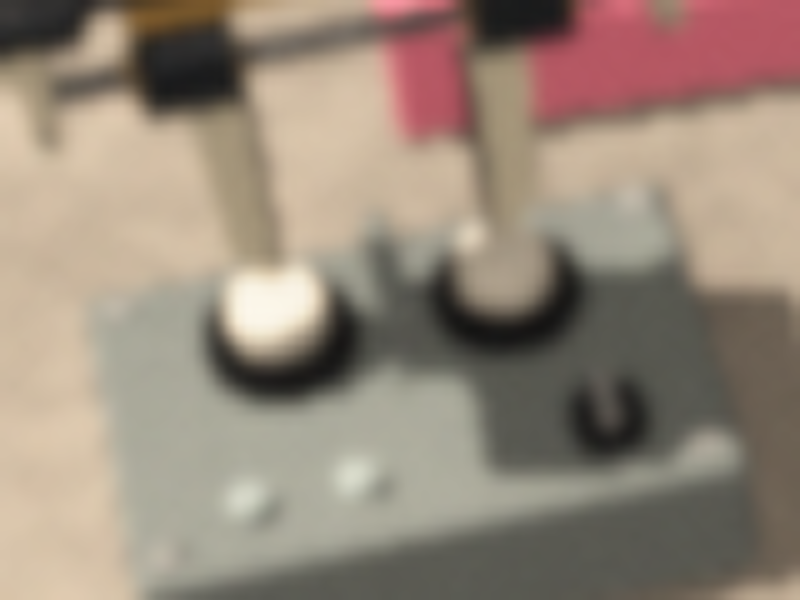

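Emit:
play_rows([
  {"xyz":[0.5,0,0.3],"turn":0},
  {"xyz":[1.0,0,0.3],"turn":0},
  {"xyz":[1.5,0,0.3],"turn":0},
  {"xyz":[2.1,0,0.3],"turn":0},
  {"xyz":[2.6,0,0.3],"turn":0},
])

```text
time: 7.3
position: [0.6344, -0.2371, 0.0592]
orientation: [0.975, 1.34, -0.974]
wrist_force: [-2.0, 0.3, 23.2]
gripper_width: 0.0564
```

Emit:
play_rows([
  {"xyz":[0.2,0,0],"turn":0},
  {"xyz":[0.2,0,0],"turn":0},
  {"xyz":[0.2,0,0],"turn":0},
])

```text
time: 7.55
position: [0.6344, -0.2372, 0.0594]
orientation: [0.975, 1.34, -0.974]
wrist_force: [-4.5, 0.6, 12.9]
gripper_width: 0.0569
```

Emit:
play_rows([
  {"xyz":[0.2,0,0],"turn":0},
  {"xyz":[0.2,0,0],"turn":0},
  {"xyz":[0.2,0,0],"turn":0},
  {"xyz":[0.2,0,0],"turn":0},
  {"xyz":[0.2,0,0],"turn":0},
])

```text
time: 7.97
position: [0.6344, -0.2371, 0.0593]
orientation: [0.975, 1.339, -0.974]
wrist_force: [-6.1, 1.2, 21.1]
gripper_width: 0.0565
```

```bash
python3 - <<'E'
from h import *
np.set_printoptions(precision=4,suppress=True)
o=r.observe();print(o["position"],o["time"],o["wrist_force"],o["torque"],R.from_rotvec(o["orientation"]).inv().apply(o["torque"]),o["gripper_width"],R.from_rotvec(o["orientation"]).as_matrix()[2])
s=r.read_camera("scene")[:,:,::-1]
cv2.imwrite("pics/z6s.png",cv2.resize(s[230:290,205:285],(800,600),interpolation=2))
E
```

```text
[ 0.6344 -0.2371  0.0593] 7.9667 [-6.1122  1.1671 21.0903] [0.4591 1.5508 0.0253] [-0.0263  0.9158 -1.3331] 0.05651943867665239 [-1.      0.0014  0.0017]
```

View pics/z6s.png

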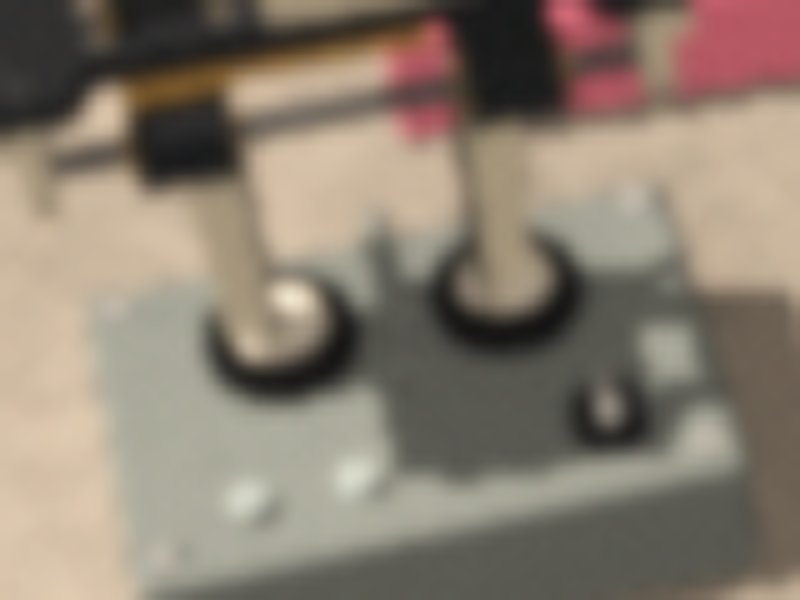

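Emit:
play_rows([
  {"xyz":[0,0,0],"turn":0},
  {"xyz":[0,0,0],"turn":0},
  {"xyz":[0,0,0],"turn":0},
  {"xyz":[0,0,0],"turn":0},
  {"xyz":[0,0,0],"turn":0},
])

```text
time: 8.43
position: [0.6345, -0.2372, 0.0593]
orientation: [0.975, 1.339, -0.974]
wrist_force: [-6.1, 1.8, 22.1]
gripper_width: 0.0565
```

Emit:
play_rows([
  {"xyz":[0,0,0],"turn":0},
  {"xyz":[0,0,0],"turn":0},
  {"xyz":[0,0,0],"turn":0},
  {"xyz":[0,0,0],"turn":0},
  {"xyz":[0,0,0],"turn":0},
])

```text
time: 8.85
position: [0.6344, -0.2372, 0.0593]
orientation: [0.975, 1.339, -0.974]
wrist_force: [-5.7, 2.0, 21.4]
gripper_width: 0.0571
```

Emit:
play_rows([
  {"xyz":[0,0,0],"turn":0},
  {"xyz":[0,0,0],"turn":0},
  {"xyz":[0,0,0],"turn":0},
  {"xyz":[0,0,0],"turn":0},
  {"xyz":[0,0,0],"turn":0},
])

```text
time: 9.27
position: [0.6345, -0.2371, 0.0593]
orientation: [0.975, 1.339, -0.974]
wrist_force: [-5.9, 0.7, 20.9]
gripper_width: 0.0566
```

Emit:
play_rows([
  {"xyz":[0,0,0],"turn":0},
  {"xyz":[0,0,0],"turn":0},
  {"xyz":[0,0,0],"turn":0},
  {"xyz":[0,0,0],"turn":0},
  {"xyz":[0,0,0],"turn":0},
])

```text
time: 9.68
position: [0.6344, -0.2372, 0.0593]
orientation: [0.975, 1.339, -0.974]
wrist_force: [-6.6, 1.7, 20.5]
gripper_width: 0.0564
```

Emit:
play_rows([
  {"xyz":[0,0,0],"turn":0},
  {"xyz":[0,0,0],"turn":0},
  {"xyz":[0,0,0],"turn":0},
  {"xyz":[0,0,0],"turn":0},
  {"xyz":[0,0,0],"turn":0},
])

```text
time: 10.1
position: [0.6345, -0.2372, 0.0593]
orientation: [0.975, 1.339, -0.974]
wrist_force: [-6.7, 2.1, 20.3]
gripper_width: 0.0565
```

Emit:
play_rows([
  {"xyz":[0,0,0],"turn":0},
  {"xyz":[0,0,0],"turn":0},
  {"xyz":[0,0,0],"turn":0},
  {"xyz":[0,0,0],"turn":0},
  {"xyz":[0,0,0],"turn":0},
])

```text
time: 10.52
position: [0.6345, -0.2372, 0.0593]
orientation: [0.975, 1.339, -0.974]
wrist_force: [-6.4, 1.4, 21.7]
gripper_width: 0.0567
```

Emit:
play_rows([
  {"xyz":[0,0,0],"turn":0},
  {"xyz":[0,0,0],"turn":0},
  {"xyz":[0,0,0],"turn":0},
  {"xyz":[0,0,0],"turn":0},
  {"xyz":[0,0,0],"turn":0},
])

```text
time: 10.93
position: [0.6345, -0.2372, 0.0593]
orientation: [0.975, 1.339, -0.974]
wrist_force: [-6.5, 1.7, 20.6]
gripper_width: 0.0573
```

Emit:
play_rows([
  {"xyz":[-0.5,0,0],"turn":0},
  {"xyz":[-1.2,0,0],"turn":0},
  {"xyz":[-2.5,0,0],"turn":0},
  {"xyz":[-5,0,0],"turn":0},
  {"xyz":[-8,0,0],"turn":0},
])

```text
time: 11.35
position: [0.6322, -0.236, 0.1331]
orientation: [0.974, 1.347, -0.976]
wrist_force: [0.4, 0.2, -0.4]
gripper_width: 0.0563
```

Emit:
play_rows([
  {"xyz":[-3,0,0],"turn":0},
  {"xyz":[-5,0,0],"turn":0},
  {"xyz":[-5,0,0],"turn":0},
  {"xyz":[-5,0,0],"turn":0},
])

```text
time: 11.68
position: [0.6344, -0.2367, 0.1855]
orientation: [0.975, 1.34, -0.973]
wrist_force: [-0.3, 0.1, -0.5]
gripper_width: 0.0564
```

```bash
python3 - <<'E'
from h import *
np.set_printoptions(precision=4,suppress=True)
o=r.observe();print(o["position"],o["time"],o["wrist_force"])
a=r.read_camera("top")[:,:,::-1];s=r.read_camera("scene")[:,:,::-1]
cv2.imwrite("pics/top7.png",a);cv2.imwrite("pics/sc7.png",s)
cv2.imwrite("pics/z7.png",np.hstack([cv2.resize(a[170:325,180:280],(374,580),interpolation=2),cv2.resize(s[200:300,200:290],(420,580),interpolation=2)]))
for b in blobs(s,(210,245,285,295),185): print(b)
for n,b0,b1 in(("top",a,cv2.imread("pics/top0.png")),):
  for nm,(u0,v0,u1,v1) in dict(cup=(290,295,345,330),ext=(310,150,345,220),bowl=(135,230,178,272),block=(495,240,530,295)).items():
    print(nm,cv2.matchTemplate(b0[v0-8:v1+8,u0-8:u1+8],b1[v0:v1,u0:u1],5).shape,cv2.minMaxLoc(cv2.matchTemplate(b0[v0-8:v1+8,u0-8:u1+8],b1[v0:v1,u0:u1],5)))
E
```

```text
[ 0.6344 -0.2367  0.1855] 11.6833 [-0.277  0.068 -0.462]
(np.int32(49), np.float64(254.3469387755102), np.float64(254.83673469387756), np.int32(8), np.int32(7))
(np.int32(55), np.float64(231.5818181818182), np.float64(259.4909090909091), np.int32(9), np.int32(8))
cup (17, 17) (0.004746587015688419, 0.9979328513145447, (0, 16), (8, 8))
ext (17, 17) (-0.2742747962474823, 0.9471901059150696, (0, 15), (8, 8))
bowl (17, 17) (-0.1472168266773224, 0.9979645013809204, (0, 16), (8, 8))
block (17, 17) (0.010576493106782436, 0.998735785484314, (16, 16), (8, 8))
```

View pics/z7.png

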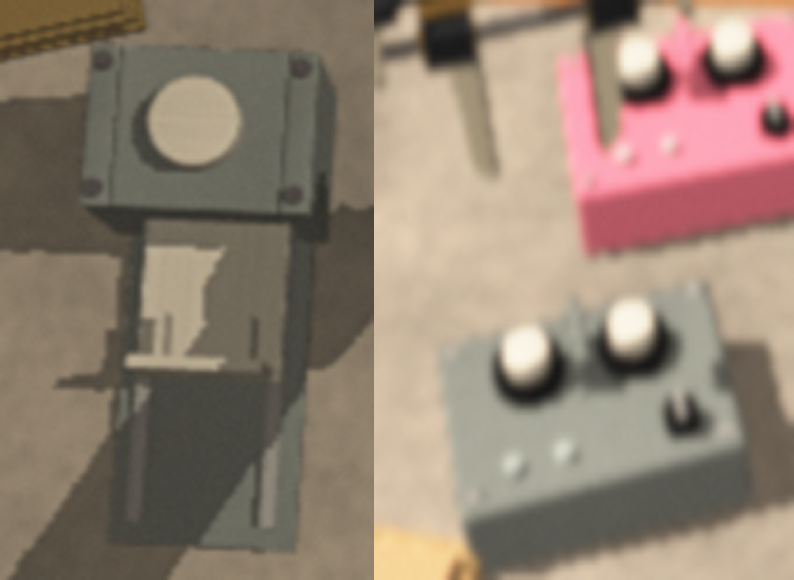

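The tray is still home, both caps are up, the bystanders haven't moved and the arm is clear, so I'm handing in.

```bash
python3 -c "
from workcell import r
print(r.job_done())"
```

```text
the job is handed in; nothing more can be done
None
```

I pushed the tray home, held both start buttons down together for over two seconds, released them and handed the job in at about 11.8 s. No verdict was reported.

- **Tray:** I pushed it with the shut fingertips against about 3–4 N. It stopped at TCP x = 0.514 m, where the force rose to 15 N. The top camera then put the plate front about 113 mm beyond the front of the base plate; fully home is 115 mm. It had not moved in the final picture.
- **Buttons:** I pressed with one fingertip on each cap, jaws opened to 57 mm. The tips stayed level at z = 59.3 mm (fully down is 59 mm) for about 3.6 s, with about 13–23 N on both together. I could only read the two-button total, not the force on each button. A picture showed both caps down in their collars.
- **Final checks:** Both caps were back at their starting image positions to within 0.3 px. The cup, extruder, bowl and block showed no shift in the top view. The wrist force was about zero, with the arm clear of everything at z = 0.185 m.

No check failed. The weakest was the extruder's image match, at 0.95 against 0.998 or more for the others. I put that down to the arm's shadow, as its position matched exactly.

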